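# Turn a sample plate device side up through the turn-over chute

### The arm

A 6-joint arm with a two-finger parallel gripper is mounted at the origin on a cart in front of the work surface, level with it; the furniture and walls round the work are solid. World frame = base frame: x ahead of the robot, y to its left, z up, the work surface at z = 0. Lengths are in mm, angles in degrees, forces in N, time in s.
With the tool pointing down it reaches from about 250 to 775 mm from the base axis. Payload 4 kg.
Tool frame: the origin (TCP) lies midway between the tips of the shut fingers; the grasp point (between the pads) lies 19 mm behind it (ctrl.grasp_offset is the distance from the TCP to the grasp point, in mm); z points along the fingers, y is the direction in which the jaws open and shut (so a half turn about z gives the same grasp; the last joint's range is limited). The gripper opens to 85 mm and grips with 20 to 120 N. Pads are 22 mm wide; open, the fingers measure 114 mm over their backs; the gripper's body (76 mm by 85 mm) begins 54 mm behind the grasp point. The pads swing forward as they close: fully open they stand 13 mm farther back than shut.
Start: joints at [-77.412, 4.996, 78.535, -0, 96.463, -5.907], TCP at [174.47, -521.611, 231.341] pointing down, gripper open.
Joint ranges: [-177.83, 177.83], [-43.37, 116.18], [15.69, 146.23], [-61.86, 241.86], [9.47, 152.12], [-147.06, 147.06]. Speed limits (degrees/s): [159.86, 159.86, 180, 180, 180, 180].

### API

Orientations are given as a 3x3 rotation matrix whose columns are the frame's x, y, z axes.
In Python, from rig import ctrl gives the robot as it stands. The module is installed in compiled form; this text tells all that it offers.
- The arm moves only by the shell command python3 -m pendant 'ROWS' [FORCE]. ROWS is JSON, one flat list of numbers, 7 for each row, row after row: the turn, a rotation vector about the world's x, y, z in degrees, then the shift along the world's x, y, z in cm, then the closure, from 0 (fully open) to 1 (shut). A call has 1 to 20 rows; each row is the pose to reach, as a shift and turn from the pose commanded when the call began; what a row does not reach only later rows make up. A row lasts 1/12 s, in which the tool goes at most 41.7 mm and 7.16 degrees, less where a joint would pass 70% of its speed; a pose out of reach is approached as far as the arm can. A call with a gripper value outside its range is refused whole. The fingers move at their own pace and stop on an object; FORCE is the grip in N (left out, the last holds). Time passes only in rows, so rows that repeat a pose let the fingers close. It gives the time, the measured TCP pose, the force and the opening at its end, in the units of the state.
- ctrl.get_obs(): the state, without advancing time (a new reading comes with each control period).
- ctrl.capture(name): name is "scene" or "top" or "wrist"; returns a dict with "color" (480x640x3 uint8, red, green, blue), "z_map" (480x640 float32, mm along the optical axis (not along the pixel's ray), 0 where there is no reading), "mtx" (3x3 intrinsics, pixels), "rvec" (rotation vector, rad) and "tvec" (3), from world to camera coordinates, as OpenCV has them. Camera axes: x right, y down, z forward; pixel columns grow to the right and rows downward; lengths in mm; the calibration is good to about 2 mm. A picture is of the moment at which its call begins.
- ctrl.hand_in(): hands the job in, once; it reports no verdict.
The state is a dict: "t": time; "joint_pos": joint angles; "qd": joint speeds; "effort": joint torques, N m; "position": TCP position; "tcp_rot": TCP orientation; "wrist_force": force on the tool from outside, world axes, zero at the start; "ft_torque": the same for the moment, N m; "grip_width": opening from 0.0 (shut) to 1.0 (fully open).
Only numpy, scipy, OpenCV 4.12 (cv2) and the standard library are available. Lean on these libraries where they do the work, as an engineer would, in place of code of your own. Each camera call takes 0.05 s, during which the arm holds its last target.

### The job

One of the two copper sample plates on the white rest lies with its device face down: pick it up (the tab is there to hold it by) and send it head first down the twisted turn-over chute, so that it comes to rest in the chute's catch tray with its device face up, and leave the other plate where it is. The sliding shutter over the chute's mouth must first be pushed fully open; it may or may not be locked, and if it stops short after about a centimetre, free it by giving the brass lock screw a quarter turn anticlockwise (a screw that was already free would be locked by that).

Things in the scene. Friction and masses are not known exactly. Their poses are not given: they have to be found in the camera images.
- chute: Fixed turn-over chute: base plate, a cage of six polished rods whose slot turns half over, mouth at the upper end, catch tray at the lower. Origin on the table; x level, from tray to mouth (away from the robot at yaw 0), y left, z up. The slot runs down towards -x, 40 degrees below level.
- chute_mouth (a point): Centre of the mouth, on the slot's centre line, 0.175 m up; axes as the chute's. The opening, square to the slope, is 45 mm wide (y) and 24 mm high; the grey collar round it (68 x 38 mm) reaches 4 mm up-slope of this point and nothing stands farther up-slope. Past the shutter, rods flare in to a slot 36 mm wide, 13 mm high.
- twist_top (a point): Point on the slot's centre line, inside the cage, 60 mm down the slope from chute_mouth. The slot is straight for the first 30 mm from the mouth and turns half over in the next 154 mm. A plate enters with its flat sides parallel to the slope, plain back up, head first; let go with its head's centre 8 to 16 mm past chute_mouth, it slides down by itself in 1 s.
- twist_mid (a point): Point on the slot's centre line 107 mm down the slope from chute_mouth. Axes as the chute's.
- twist_low (a point): Point on the slot's centre line 154 mm down the slope from chute_mouth. Axes as the chute's.
- tray_stop (a point): Foot of the rubber stop at the low end of the catch tray, on the floor's centre line; axes as the chute's. The white floor rises from here towards +x at 15 degrees for 82 mm to the ends of the rods; 52 mm wide between low walls.
- shutter (a joint): Shutter, a thin steel plate across the mouth that slides along the chute's +y: 0 closed, 0.050 m fully open against its stop. It slides with about 2 N and stays where it is left. If locked, it stops dead within 12 mm.
- shutter_pull (a point): Centre of the shutter's pull, an upright black round knob, 13 mm in diameter, 24 mm high (12 mm above and below this point), on the shutter's top edge; moves with the shutter. Axes as the chute's. Below it a thin stem stands on a bracket 11 mm wide (y), whose top is 18 mm below this point.
- lock_grip (a point): Centre of the brass lock screw's round knurled head on a black housing right of the mouth: vertical axis, 24 mm in diameter, 17 mm high (8.5 mm above and below). Turns with about 0.1 N m and stays. Nothing seen tells whether it locks: try the shutter. If locked, 0.9 to 1.5 rad anticlockwise from above frees it (clockwise is a stop). If free, leave it: a quarter turn would lock it.
- plate_tab (a point): Plate to turn over, 20 to 45 g: copper, 5 mm thick, head 24 mm long and 34 mm wide, tab 40 mm long and 13 mm wide. This point: centre of the tab, half-way through. x from head to tab, y across, z out of the plain copper back (up at the start). The tab overhangs the rest's edge, free underneath, its underside 16 mm above the table.
- plate_head (a point): Centre of that plate's head, 32 mm from plate_tab along the plate's -x. The head's other side, the device face, shows a white ceramic with gold pads and two small dark chips inside a low rim.
- plate: The same plate as a body; origin and axes as plate_tab.
- spare_plate_tab (a point): Centre of the tab of the other, equal plate, which lies device face up on the rest beside the first (60 mm between their centre lines); leave it. Here z points out of the device face.
- rest: White and grey plastic rest fixed to the table, 34 mm deep, 120 mm long (y), 16 mm high, with ribs 2 mm high between which the plates' heads lie. Origin on the table under its middle; the plates' tabs point to its +x.
Things that resemble listed ones, but are neither listed nor needed, are in the scene too. Leave any purple look-alike of the plate alone.

How it is judged:
By the outcome, as a careful person would: the job done as asked, in the order asked, and still so for the second after the job is handed in, with the robot touching nothing.
It also fails if it takes over 72 s, if anything falls off the work surface, if the arm or the gripper's body presses on something with over 40 N, if the wrist force passes 120 N, or if a joint passes its speed limit or range.

## Working session

There is one attempt and no reset: what is moved stays moved. The work goes in short steps, Python scripts to look and compute and a shell command to move; the robot and the scene stay as the last step left them, time stands still between calls to the robot, and variables do not carry over. Pictures are saved under pics/ and viewed, and the job is handed in when it is done.

```bash
mkdir -p pics; cat > h.py <<'E'
import numpy as np, cv2
from rig import ctrl
def snap(n,f):
    d=ctrl.capture(n); cv2.imwrite(f'pics/{f}.png',d['color'][:,:,::-1]); np.savez(f'pics/{f}.npz',**d); return d
def load(f): return dict(np.load(f'pics/{f}.npz'))
def px2w(d,u,v,z=None,plane=None):
    R=cv2.Rodrigues(d['rvec'])[0]; t=d['tvec'].ravel(); K=d['mtx']
    ray=np.linalg.inv(K)@np.array([u,v,1.]); C=-R.T@t; D=R.T@ray
    if plane is not None: return C+D*(plane-C[2])/D[2]
    if z is None: z=d['z_map'][int(round(v)),int(round(u))]
    return C+D*z
def w2px(d,p): return cv2.projectPoints(np.array(p,float).reshape(-1,3),d['rvec'],d['tvec'],d['mtx'],None)[0].reshape(-1,2)
def crop(f,x0,y0,x1,y1,s,out):
    im=cv2.imread(f'pics/{f}.png')[y0:y1,x0:x1]; cv2.imwrite(f'pics/{out}.png',cv2.resize(im,None,fx=s,fy=s,interpolation=cv2.INTER_CUBIC))
E
python3 - <<'E'
from h import *
for n in ('scene','top','wrist'): 
    d=snap(n,n+'0'); print(n,d['rvec'].ravel(),d['tvec'].ravel(),d['mtx'].ravel())
o=ctrl.get_obs(); print(o, ctrl.grasp_offset)
E
```

```text
scene [ 1.27057149 -2.3280876   0.90134883] [410.29186365 368.08248457 697.5302087 ] [484.49616056   0.         319.53940061   0.         484.49616056
 237.10015307   0.           0.           1.        ]
top [ 2.13651094 -2.16367465  0.125918  ] [152.10594755 524.81159528 944.31450958] [584.40426626   0.         314.8528895    0.         584.40426626
 251.11147881   0.           0.           1.        ]
wrist [-2.33333068  1.67856136  0.26938819] [-548.77060601  -40.29644354  380.69516772] [378.60786046   0.         323.1207706    0.         378.60786046
 238.19287727   0.           0.           1.        ]
{'t': 0.15, 'joint_pos': array([-7.74125562e+01,  5.03240537e+00,  7.86043528e+01, -1.37966477e-05,
        9.64630615e+01, -5.90598066e+00]), 'qd': array([ 0.00408205, -0.07748968, -0.15679468, -0.07256001,  0.12557425,
       -0.04089714]), 'effort': array([ 1.33779540e-03, -3.52373099e+01, -3.13678944e+01, -6.15713543e-05,
        8.09868914e-03, -3.09034112e-05]), 'position': array([ 174.38185193, -521.22659667,  230.3836095 ]), 'tcp_rot': array([[ 9.48360107e-01,  3.17195466e-01, -3.79906145e-04],
       [ 3.17195643e-01, -9.48358600e-01,  1.70025576e-03],
       [ 1.79026157e-04, -1.73295931e-03, -9.99998482e-01]]), 'wrist_force': array([-0.66288516, -0.3840127 ,  0.29044144]), 'ft_torque': array([ 0.03210006,  0.01135274, -0.00595152]), 'grip_width': 0.9996029099174848} 18.700000000000003
```

View pics/scene0.png

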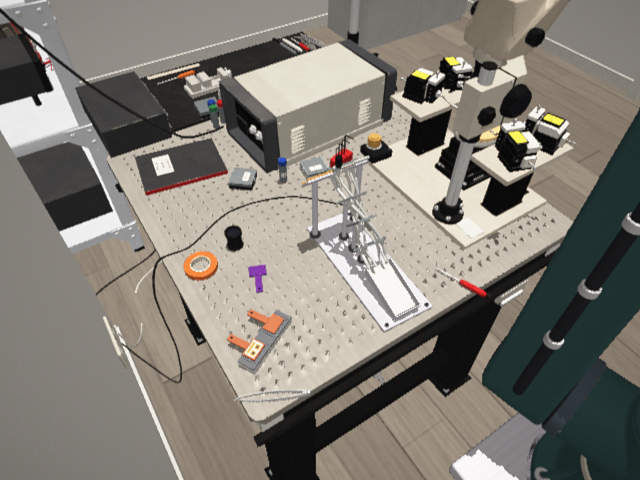

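View pics/top0.png

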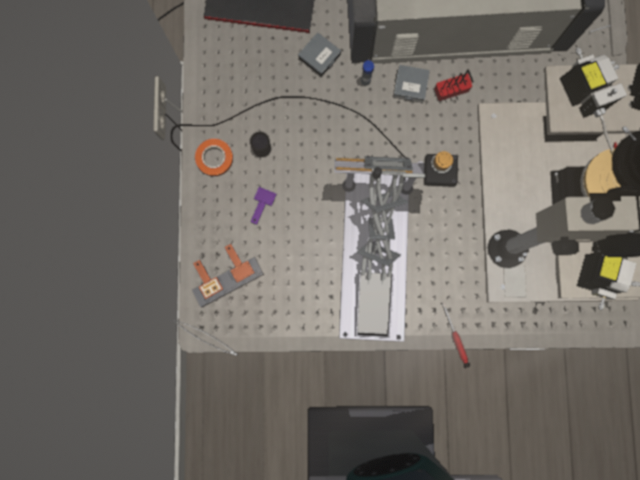

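View pics/wrist0.png

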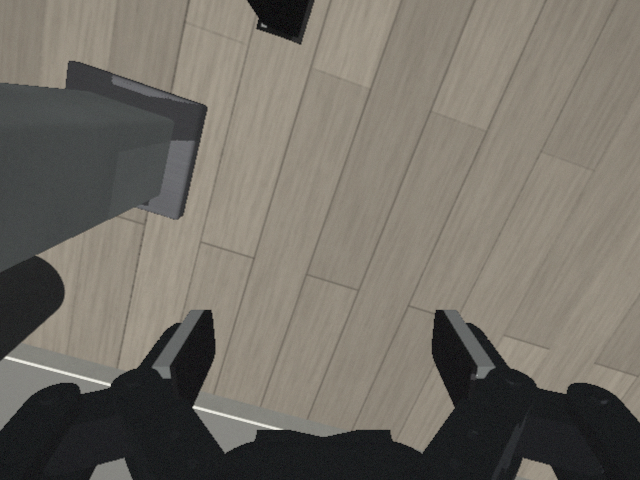

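```bash
python3 - <<'E'
from h import *
crop('top0',300,120,500,240,4,'c1'); crop('top0',180,170,300,320,4,'c2'); crop('scene0',280,120,440,340,3.5,'c3') if 0 else crop('scene0',290,125,410,265,4,'c3'); crop('scene0',215,250,305,380,4,'c4')
E
```

```text
(no output)
```

View pics/c1.png

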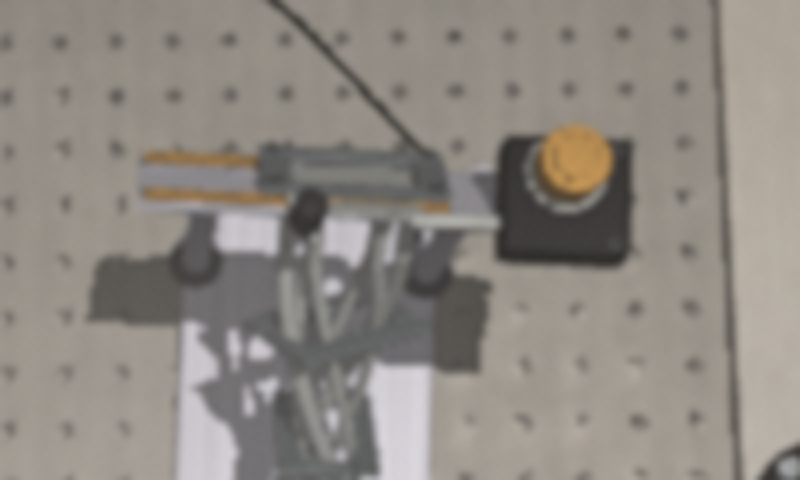

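View pics/c2.png

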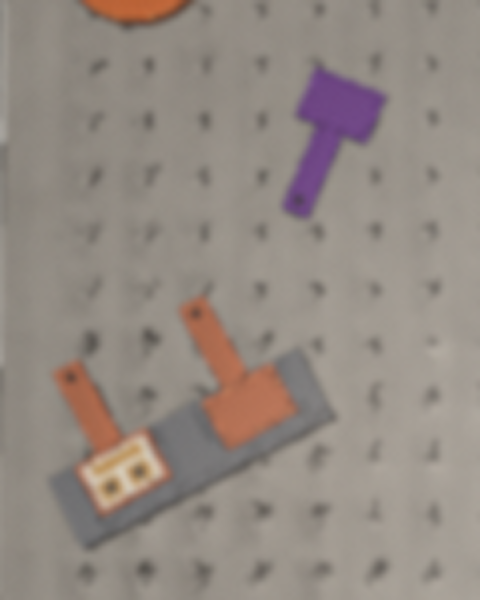

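View pics/c3.png

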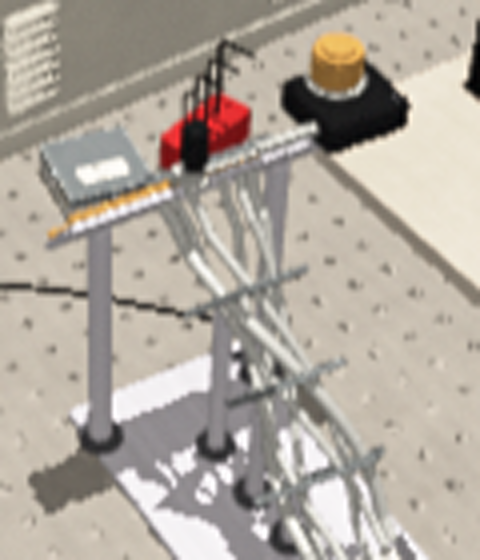

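View pics/c4.png

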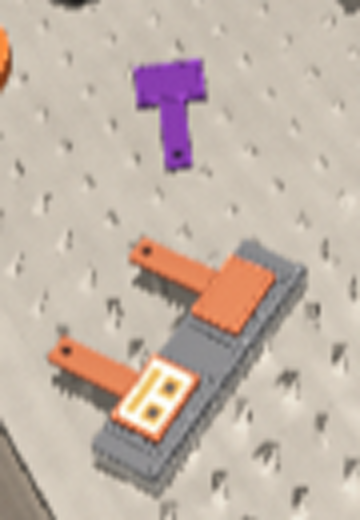

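```bash
python3 - <<'E'
from h import *
d=load('top0'); s=load('scene0')
def p(n,d,u,v): 
    print(n,px2w(d,u,v).round(1))
C=lambda x,y:(300+x/4,120+y/4)
P=lambda x,y:(180+x/4,170+y/4)
p('knob top',d,*C(308,208)); p('lock',d,*C(578,157))
p('collar top',d,*C(350,175)); p('housing',d,*C(520,200))
for q in [(250,405),(195,312),(215,345),(70,377),(123,472)]: p('plate',d,*P(*q))
for q in [(341,338),(405,339),(349,185),(408,200),(374,300),(374,335),(374,280),(360,335),(389,335)]: p('chute',d,*q)
S=lambda x,y:(290+x/4,125+y/4)
p('s knob',s,*S(195,130)); p('s lock',s,*S(338,48))
C4=lambda x,y:(215+x/4,250+y/4)
for q in [(235,295),(148,250),(66,350),(155,397)]: p('s plate',s,*C4(*q))
# crude height map
for nm,dd in (('top',d),('scene',s)):
    z=dd['z_map'];print(nm,(z==0).mean())
E
```

```text
knob top [609.4  57.5 228. ]
lock [626.8 -35.8 224.5]
collar top [636.9  36.  170.6]
housing [618.5 -20.  200.6]
plate [496.  268.9  18.3]
plate [535.8 292.2  20.2]
plate [521.4 283.4  22. ]
plate [508.4 344.7  22.7]
plate [467.9 321.9  22.1]
chute [381.7 103.4   8.9]
chute [378.6  -5.6  -0.7]
chute [638.4  86.3  37.4]
chute [618.6 -18.    2.5]
chute [444.2  47.7  24.7]
chute [386.3  49.   23.8]
chute [476.9  47.8  35. ]
chute [386.6  72.2  23.7]
chute [386.1  24.5  27.1]
s knob [608.5  56.5 224.1]
s lock [625.3 -35.3 221.4]
s plate [493.7 266.7  17.4]
s plate [534.7 288.6  18.8]
s plate [506.6 342.9  21.5]
s plate [467.8 320.3  17.5]
top 0.003919270833333334
scene 0.0039713541666666664
```

```bash
python3 - <<'E'
from h import *
crop('top0',320,160,440,350,3.1,'c5')
d=load('wrist0');R=cv2.Rodrigues(d['rvec'])[0];Cw=-R.T@d['tvec'].ravel()
o=ctrl.get_obs();T=o['tcp_rot'];print('cam in tool',(T.T@(Cw-o['position'])).round(1),(T.T@R.T).round(3))
E
```

```text
cam in tool [  80.1   -0.4 -142.9] [[ 0.    -0.951 -0.311]
 [ 1.     0.001 -0.   ]
 [ 0.    -0.311  0.951]]
```

View pics/c5.png

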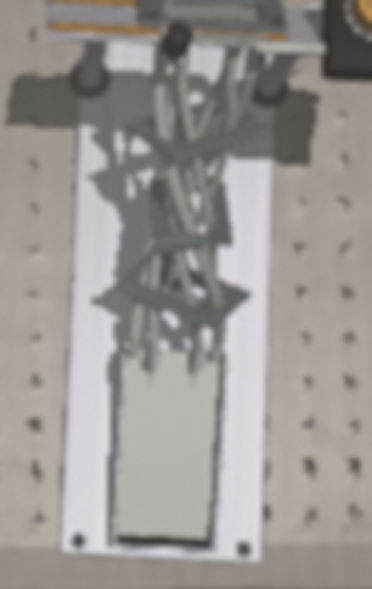

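```bash
python3 - <<'E'
from h import *
d=load('top0')
c=lambda x,y:(320+x/3.1,160+y/3.1)
for nm,a,b,h in [('L',(77,150),(63,552),3),('R',(272,130),(262,558),3),('trayL',(118,360),(115,540),20),('trayR',(223,360),(210,545),20)]:
    A=px2w(d,*c(*a),plane=h);B=px2w(d,*c(*b),plane=h);v=A-B;print(nm,A.round(1),B.round(1),np.degrees(np.arctan2(v[1],v[0])).round(2))
C=lambda x,y:(300+x/4,120+y/4)
for nm,a,b,h in [('front yellow',(150,195),(450,208),200),('back yellow',(150,157),(255,160),200),('collar back',(262,150),(440,160),200),('bar front',(140,208),(500,225),195)]:
    A=px2w(d,*C(*a),plane=h);B=px2w(d,*C(*b),plane=h);v=A-B;print(nm,A.round(1),B.round(1),np.degrees(np.arctan2(-v[0],v[1])).round(2))
A=px2w(d,*c(77,541),plane=3);B=px2w(d,*c(243,549),plane=3);print('screws',A,B,(A+B)/2,np.degrees(np.arctan2(-(A-B)[0],(A-B)[1])))
E
```

```text
L [605.2  92.6   3. ] [381.5 104.4   3. ] -3.01
R [615.1 -17.3   3. ] [377.   -4.2   3. ] -3.15
trayL [485.   73.1  20. ] [387.9  76.8  20. ] -2.17
trayR [484.2  16.   20. ] [384.6  25.8  20. ] -5.64
front yellow [622.4 110.3 200. ] [616.1   4.6 200. ] -3.41
back yellow [636.2 110.1 200. ] [634.6  73.  200. ] -2.56
collar back [638.2  70.4 200. ] [633.6   7.6 200. ] -4.19
bar front [619.1 113.8 195. ] [611.  -13.7 195. ] -3.64
screws [387.36588691  96.59457692   3.        ] [381.97511192   6.00011295   3.        ] [384.67049942  51.29734493   3.        ] -3.405339229342124
```

```bash
python3 -m pendant '[0,0,-7,4,9,3,0, 0,0,-14,8,18,5,0, 0,0,-21.7,13,28,6,0, 0,0,-21.7,19,42,6,0, 0,0,-21.7,25,55,6,0, 0,0,-21.7,25,55,6,0, 0,0,-21.7,25,55,6,0, 0,0,-21.7,25,55,6,0, 0,0,-21.7,25,55,6,0, 0,0,-21.7,25,55,6,0, 0,0,-21.7,25,55,6,0, 0,0,-21.7,25,55,6,0, 0,0,-21.7,34,55,6,0, 0,0,-21.7,43,55,6,1, 0,0,-21.7,43,55,6,1, 0,0,-21.7,43,55,6,1, 0,0,-21.7,43,55,6,1, 0,0,-21.7,43,55,6,1]'
python3 - <<'E'
from h import *
d=snap('wrist','w1')
E
```

```text
t: 1.65
position: [606.2, 29.8, 290.5]
tcp_rot: [[0.998, -0.055, -0.001], [-0.055, -0.998, -0.0], [-0.001, 0.0, -1.0]]
wrist_force: [-0.6, -0.8, 0.3]
grip_width: 0.301
```

View pics/w1.png

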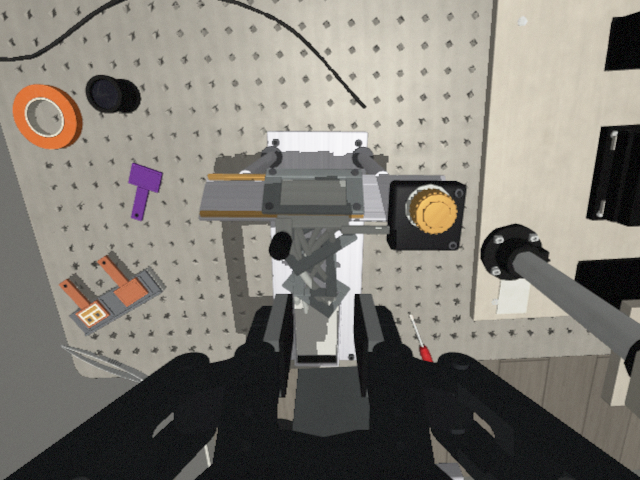

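```bash
python3 - <<'E'
from h import *
crop('w1',190,150,480,270,2.7,'c6')
E
```

```text
(no output)
```

View pics/c6.png

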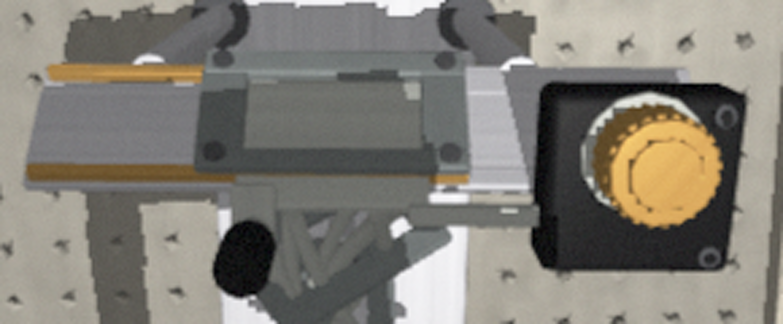

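```bash
cat >> h.py <<'E'
def chute(m,yaw):
    a=np.radians(yaw);c,s=np.cos(np.radians(40)),np.sin(np.radians(40))
    Z=np.array([[np.cos(a),-np.sin(a),0],[np.sin(a),np.cos(a),0],[0,0,1]])
    # columns: upslope, left, normal
    return np.array(m,float), Z@np.array([[c,0,-s],[0,1,0],[s,0,c]])
E
python3 - <<'E'
from h import *
from scipy.optimize import least_squares
d=load('w1')
c=lambda x,y:(190+x/2.7,150+y/2.7)
obs=np.array([c(*q) for q in [(205,55),(468,52),(195,168),(466,168),(246,79),(423,79),(246,150),(423,150)]])
loc=np.array([[4,34,-19],[4,-34,-19],[4,34,19],[4,-34,19],[4,22.5,-12],[4,-22.5,-12],[4,22.5,12],[4,-22.5,12]],float)
def f(p,full=True):
    m,B=chute([p[0],p[1],p[2]],p[3]); return (w2px(d,m+loc@B.T)-obs).ravel()
r=least_squares(f,[625,36,175,-3]);print(r.x,r.fun.reshape(-1,2).round(1))
g=lambda p:f([p[0],p[1],175,p[2]])
r=least_squares(g,[625,36,-3]);print(r.x,r.fun.reshape(-1,2).round(1))
# knob, lock
for n,q,h in [('knob top',c(246,248),None),('lock top',c(668,176),None)]:
    print(n,px2w(d,*q))
for q in [(215,120),(335,60),(335,110),(450,110),(220,60),(440,60)]: print(q,px2w(d,*c(*q)).round(1))
print(ctrl.get_obs()['grip_width'])
t=load('top0');print('box',px2w(t,450,60).round(1),px2w(t,450,45).round(1), 'red',px2w(t,453,85).round(1))
E
```

```text
[632.83610805  35.28456507 171.78897228  -3.10281826] [[ 0.8  0.1]
 [-2.   1.1]
 [ 0.   1.3]
 [ 1.8  1.3]
 [ 1.1 -1.4]
 [-1.  -1.4]
 [-1.  -0.5]
 [ 0.1 -0.5]]
[633.45837407  35.16999701  -3.09619716] [[ 0.2 -0.2]
 [-1.4  0.9]
 [-0.6  1.6]
 [ 2.5  1.5]
 [ 0.7 -1.5]
 [-0.6 -1.6]
 [-1.4 -0.3]
 [ 0.6 -0.3]]
knob top [617.32483049  53.95285785 226.02530443]
lock top [627.40211557 -36.71814814 222.59632075]
(215, 120) [636.5  64.8 180.6]
(335, 60) [647.5  34.4 164.5]
(335, 110) [636.   34.9 173.4]
(450, 110) [635.2   5.7 177.8]
(220, 60) [649.5  64.  167.6]
(440, 60) [646.5   7.2 168.4]
0.20229041870477496
box [ 875.1 -102.     1.4] [873.5 -88.9  61.5] red [ 818.8 -100.3   22.7]
```

```bash
python3 -m pendant '[0,0,0,0.4,-0.8,0,1, 0,0,0,0.4,-0.8,-2,1, 0,0,0,0.4,-0.8,-4,1, 0,0,0,0.4,-0.8,-6,1, 0,0,0,0.4,-0.8,-7,1, 0,0,0,0.4,-0.8,-8.3,1, 0,0,0,0.4,-0.8,-8.3,1, 0,0,0,0.4,-0.8,-8.3,1]'
python3 - <<'E'
from h import *
d=snap('wrist','w2')
E
```

```text
t: 2.37
position: [607.7, 19.9, 208.3]
tcp_rot: [[0.998, -0.057, -0.001], [-0.057, -0.998, -0.0], [-0.001, 0.0, -1.0]]
wrist_force: [0.0, 0.3, -1.1]
grip_width: 0.0
```

View pics/w2.png

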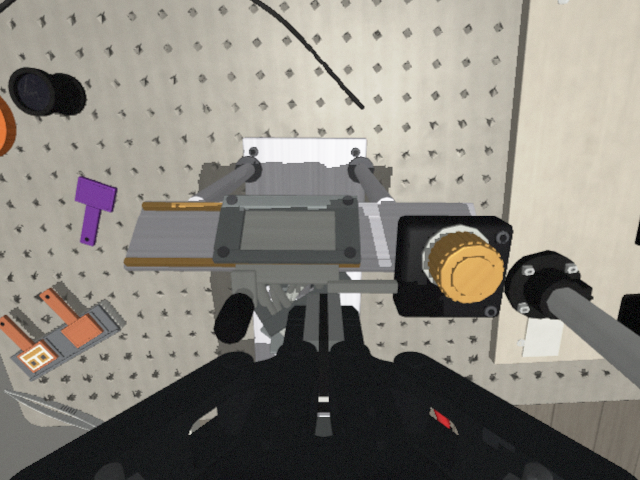

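```bash
python3 -m pendant '[0,0,0,0,0.7,0,1, 0,0,0,0.1,1.4,0,1, 0,0,0,0.1,1.8,0,1, 0,0,0,0.1,2.2,0,1, 0,0,0,0.1,2.2,0,1]'; python3 -m pendant '[0,0,0,0,0.3,0,1, 0,0,0,0,0.5,0,1, 0,0,0,0,0.5,0,1]';
```

```text
t: 2.83
position: [609.8, 43.4, 209.1]
tcp_rot: [[0.999, -0.055, 0.001], [-0.055, -0.999, -0.0], [0.001, -0.0, -1.0]]
wrist_force: [0.6, -0.5, -0.1]
grip_width: -0.0
t: 3.08
position: [609.5, 47.7, 208.4]
tcp_rot: [[0.998, -0.056, 0.0], [-0.056, -0.998, -0.0], [0.0, 0.0, -1.0]]
wrist_force: [-0.4, -0.3, 0.2]
grip_width: 0.003
```

```bash
python3 - <<'E'
from h import *
d=snap('wrist','w3');crop('w3',150,180,520,440,2.1,'c7')
E
```

```text
(no output)
```

View pics/c7.png

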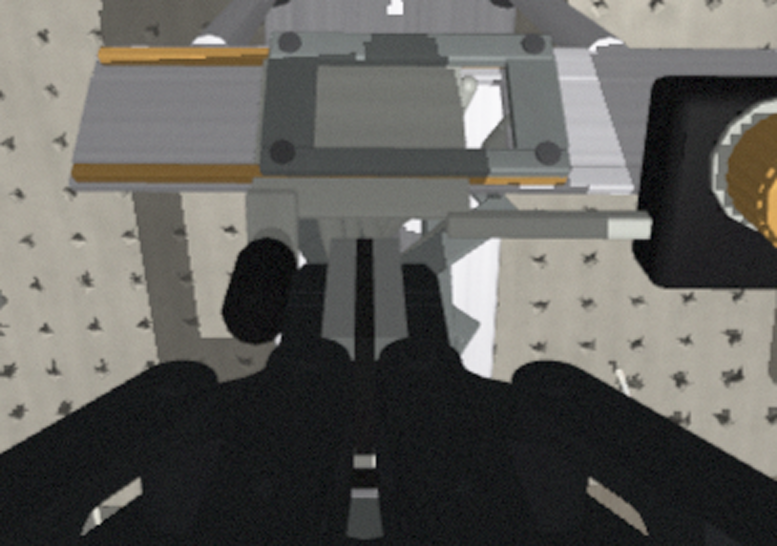

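```bash
python3 -m pendant '[0,0,0,0,0.3,0,1, 0,0,0,0,0.4,0,1]'; python3 -m pendant '[0,0,0,0,0.3,0,1, 0,0,0,0,0.4,0,1]'
```

```text
t: 3.3
position: [609.5, 51.4, 208.2]
tcp_rot: [[0.998, -0.056, -0.0], [-0.056, -0.998, -0.0], [-0.0, 0.0, -1.0]]
wrist_force: [0.7, -2.0, 0.0]
grip_width: 0.001
t: 3.47
position: [609.6, 55.7, 208.2]
tcp_rot: [[0.998, -0.056, 0.0], [-0.056, -0.998, -0.0], [0.0, 0.0, -1.0]]
wrist_force: [0.5, -1.3, -0.0]
grip_width: -0.001
```

```bash
python3 - <<'E'
from h import *
d=snap('wrist','w4');crop('w4',150,180,520,440,2.1,'c8')
E
```

```text
(no output)
```

View pics/c8.png

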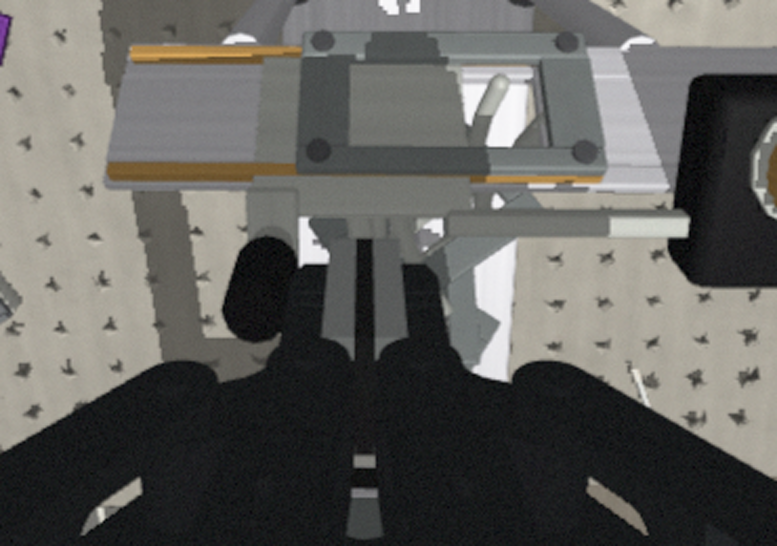

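```bash
python3 -m pendant '[0,0,0,0,0.7,0,1, 0,0,0,0.1,1.4,0,1, 0,0,0,0.1,2.1,0,1, 0,0,0,0.1,2.7,0,1, 0,0,0,0.1,2.7,0,1]'; python3 -m pendant '[0,0,0,0,0.2,0,1, 0,0,0,0,0.4,0,1, 0,0,0,0,0.4,0,1]'
```

```text
t: 3.93
position: [610.3, 84.3, 208.3]
tcp_rot: [[0.999, -0.054, -0.0], [-0.054, -0.999, 0.001], [-0.0, -0.001, -1.0]]
wrist_force: [-0.5, 0.0, -0.2]
grip_width: -0.002
t: 4.18
position: [610.3, 86.1, 208.3]
tcp_rot: [[0.998, -0.056, -0.001], [-0.056, -0.998, -0.001], [-0.0, 0.001, -1.0]]
wrist_force: [-0.6, -2.3, 0.2]
grip_width: -0.003
```

```bash
python3 -m pendant '[0,0,0,0,0.2,0,1, 0,0,0,0,0.3,0,1, 0,0,0,0,0.3,0,1]';python3 - <<'E'
from h import *
d=snap('wrist','w5');crop('w5',150,150,520,440,2.1,'c9')
E
```

```text
t: 4.43
position: [610.3, 86.5, 208.3]
tcp_rot: [[0.998, -0.058, -0.001], [-0.058, -0.998, -0.005], [-0.001, 0.005, -1.0]]
wrist_force: [-1.2, -7.9, -0.1]
grip_width: 0.003
```

View pics/c9.png

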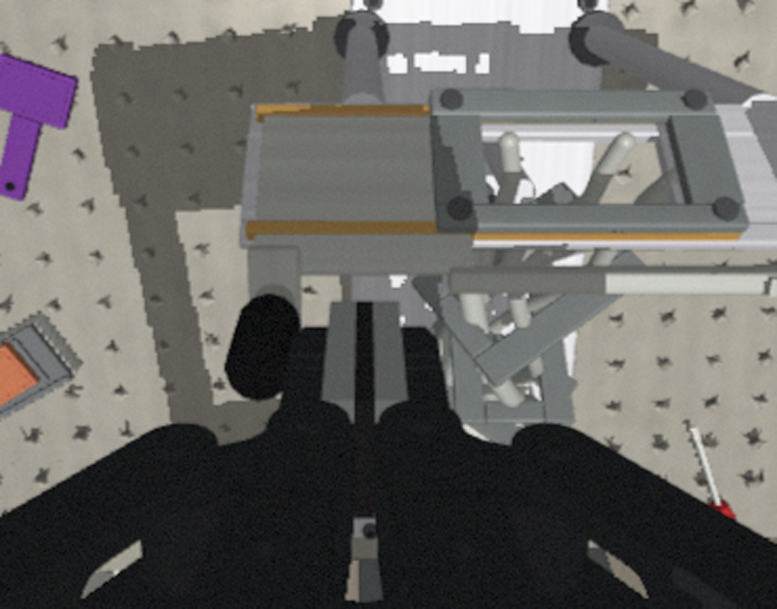

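```bash
python3 -m pendant '[0,0,0,0,-1.5,0,1, 0,0,0,0,-1.5,3,1, 0,0,0,0,-1.5,6.5,1, 0,0,7,-4,2,7,0.6, 0,0,14,-8,6,6,0.6, 0,0,21,-11,10,3,0.6, 0,0,28,-13,14,0,0.6, 0,0,32.6,-13,17.3,-2.8,0.6, 0,0,32.6,-13,17.3,-2.8,0.6, 0,0,32.6,-13,17.3,-2.8,0.6, 0,0,32.6,-13,17.3,-2.8,0.6]';python3 - <<'E'
from h import *
d=snap('wrist','w6');crop('w6',100,60,500,360,2,'c10')
E
```

```text
t: 5.4
position: [477.9, 263.8, 177.4]
tcp_rot: [[0.869, 0.494, -0.006], [0.494, -0.869, -0.001], [-0.006, -0.002, -1.0]]
wrist_force: [-0.1, -0.2, 0.3]
grip_width: 0.4
```

View pics/w6.png

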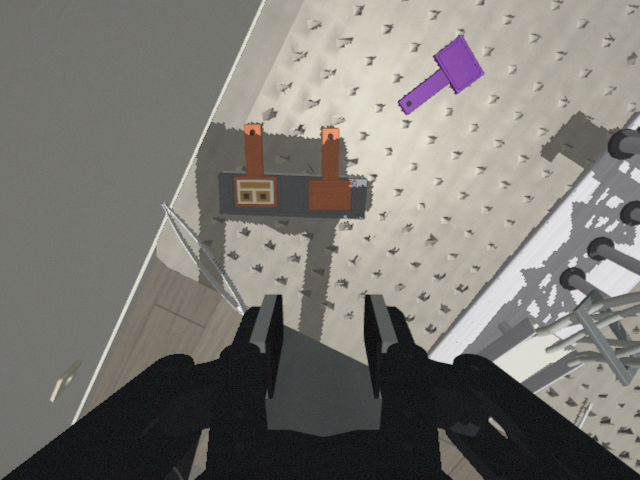

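View pics/c10.png

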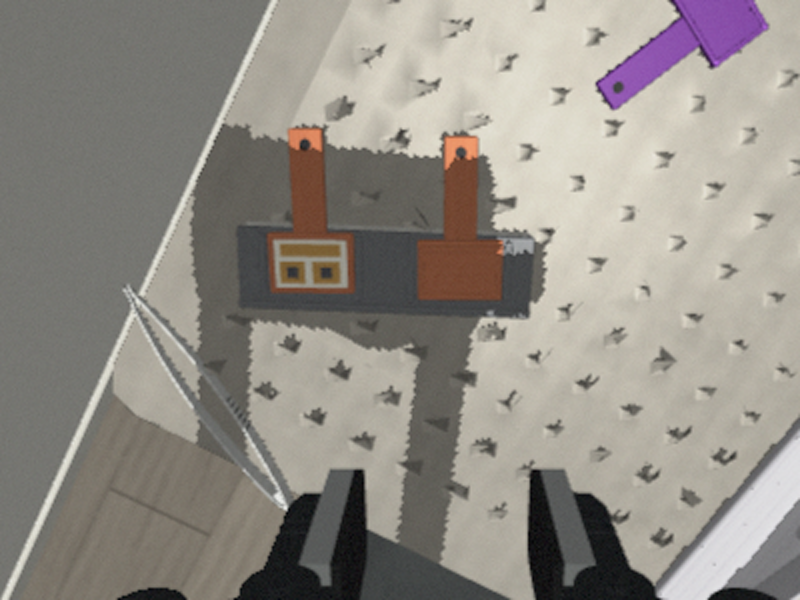

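```bash
cat >> h.py <<'E'
def fitplate(d,obs,z=21,x0=(518,281,0.5)):
    from scipy.optimize import least_squares
    loc=np.array([[20,-6.5],[20,6.5],[-20,-17],[-20,17],[-44,-17],[-44,17]],float)
    def f(p):
        c,s=np.cos(p[2]),np.sin(p[2]);w=np.c_[p[0]+c*loc[:,0]-s*loc[:,1],p[1]+s*loc[:,0]+c*loc[:,1],np.full(6,z)]
        return (w2px(d,w)-obs).ravel()
    r=least_squares(f,x0); return r.x[0],r.x[1],np.degrees(r.x[2]),r.fun.reshape(-1,2).round(1)
E
python3 - <<'E'
from h import *
d=load('w6');c=lambda x,y:(100+x/2,60+y/2)
print(fitplate(d,np.array([c(*q) for q in [(477,138),(445,137),(503,242),(419,240),(502,301),(418,300)]])))
t=load('top0');P=lambda x,y:(180+x/4,170+y/4)
print(fitplate(t,np.array([P(*q) for q in [(206,298),(181,310),(273,362),(207,402),(298,407),(232,447)]])))
o=ctrl.get_obs();R=o['tcp_rot'];print(o['position'],np.degrees(np.arctan2(R[1,0],R[0,0])))
for q in [(460,165),(460,270)]: print(px2w(d,*c(*q)))
E
```

```text
(np.float64(523.2661752441732), np.float64(283.7180671168779), np.float64(29.439316773351788), array([[ 0.8, -0.6],
       [-0.3, -0.2],
       [ 0.2, -0. ],
       [-0.7,  0.8],
       [-0.1, -0.1],
       [ 0.1,  0.2]]))
(np.float64(523.0219766612577), np.float64(283.28053659301264), np.float64(30.230036966912877), array([[-0.2, -1.1],
       [-0.5, -0.2],
       [ 0.2, -0.2],
       [-0.7,  0. ],
       [ 1. ,  0.6],
       [ 0.1,  0.9]]))
[479.68253354 262.66201292 179.46000745] 29.51027654695607
[531.39181837 288.86227122  21.5359559 ]
[495.90971219 268.3900793   21.04999867]
```

```bash
python3 -m pendant '[0,0,0,2.4,1.2,-4,0.6, 0,0,0,4.7,2.36,-8,0.6, 0,0,0,4.7,2.36,-12,0.6, 0,0,0,4.7,2.36,-14,0.6, 0,0,0,4.7,2.36,-15,0.6, 0,0,0,4.7,2.36,-15,0.6]' 40;python3 - <<'E'
from h import *
d=snap('wrist','w7');crop('w7',160,150,480,420,2.2,'c11')
E
```

```text
t: 5.95
position: [526.9, 283.8, 27.9]
tcp_rot: [[0.872, 0.489, -0.005], [0.489, -0.872, -0.002], [-0.005, -0.0, -1.0]]
wrist_force: [-0.8, -0.2, -0.6]
grip_width: 0.398
```

View pics/c11.png

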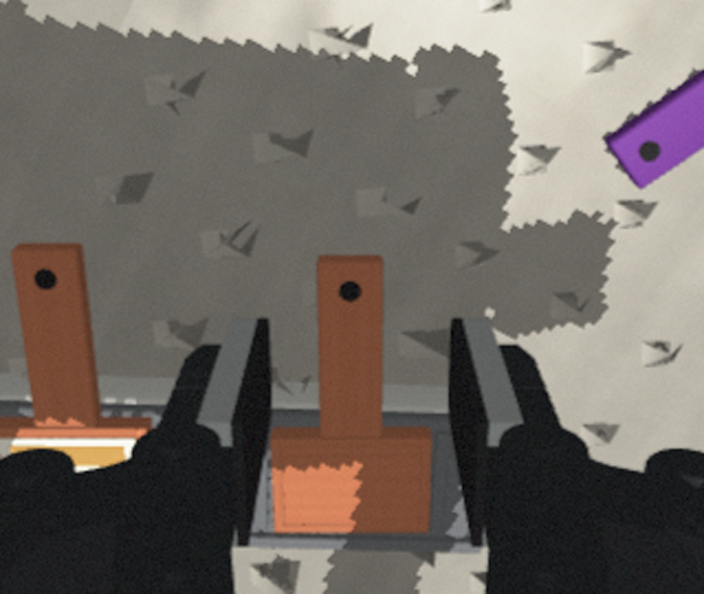

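```bash
python3 -m pendant '[0,0,0,0,0.1,-1,0.6, 0,0,0,0,0.1,-2,0.6, 0,0,0,0,0.1,-2.5,0.6, 0,0,0,0,0.1,-2.5,0.6]' 40; python3 -m pendant '[0,0,0,0,0,0,1, 0,0,0,0,0,0,1, 0,0,0,0,0,0,1, 0,0,0,0,0,0,1, 0,0,0,0,0,0,1, 0,0,0,0,0,0,1]' 40
```

```text
t: 6.33
position: [526.9, 286.7, 4.8]
tcp_rot: [[0.871, 0.491, -0.001], [0.491, -0.871, -0.001], [-0.001, -0.0, -1.0]]
wrist_force: [0.7, 0.1, 0.2]
grip_width: 0.392
t: 6.83
position: [527.8, 287.3, 5.9]
tcp_rot: [[0.871, 0.491, 0.001], [0.491, -0.871, 0.0], [0.001, 0.0, -1.0]]
wrist_force: [-0.1, 0.2, 1.1]
grip_width: 0.14
```

```bash
python3 -m pendant '[0,0,0,0,0,1,1, 0,0,0,0,0,3,1, 0,0,0,0,0,6,1, 0,0,0,0,0,9,1, 0,0,0,0,0,13,1, 0,0,0,0,0,17,1, 0,0,0,0,0,22,1, 0,0,0,0,0,25,1, 0,0,0,0,0,25,1, 0,0,0,0,0,25,1]' 40;python3 - <<'E'
from h import *
d=snap('wrist','w8');crop('w8',160,150,480,420,2.2,'c12');snap('scene','s8')
print(ctrl.get_obs()['position'])
E
```

```text
t: 7.67
position: [528.7, 287.5, 260.5]
tcp_rot: [[0.871, 0.491, 0.008], [0.491, -0.871, 0.003], [0.009, 0.001, -1.0]]
wrist_force: [-0.4, 0.3, -1.5]
grip_width: 0.137
[527.07052054 286.79977248 254.83779953]
```

View pics/c12.png

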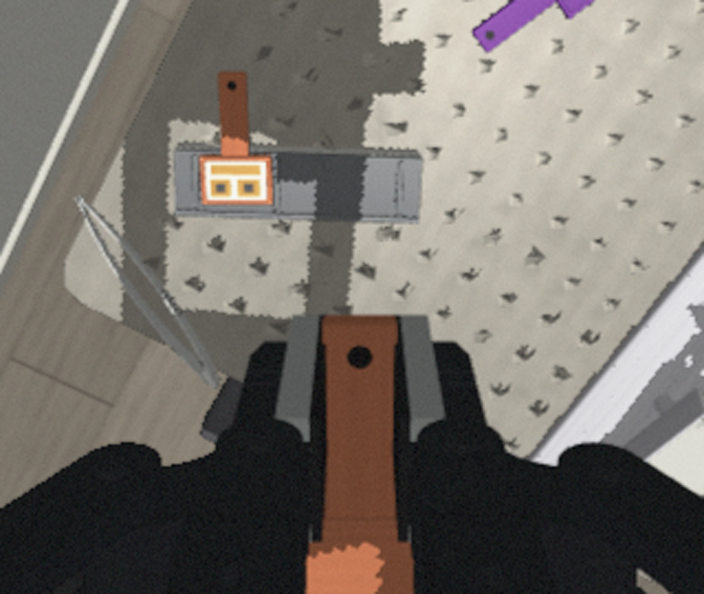

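View pics/s8.png

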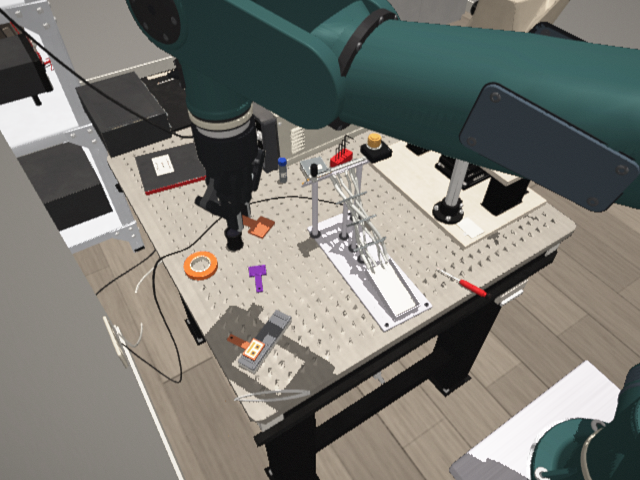

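```bash
python3 - <<'E'
from h import *
d=load('w8')
p0=np.array([527.07,286.8,254.84]);o=ctrl.get_obs();R=o['tcp_rot'];print(o['position'])
for q in [(360,322),(328,322),(394,322),(360,335),(360,420),(335,500),(385,500),(330,575),(380,580),(322,575),(405,575)]:
    u,v=160+q[0]/2.2,150+q[1]/2.2
    w=px2w(d,u,v); print(q,(R.T@(w-p0)).round(1))
E
```

```text
[527.07052054 286.79977248 254.83779953]
(360, 322) [ 16.8   0.1 -20.5]
(328, 322) [ 16.8  -5.3 -20.3]
(394, 322) [ 16.    6.  -18.8]
(360, 335) [ 14.5   0.1 -20.6]
(360, 420) [ -2.5   0.1 -20.1]
(335, 500) [-18.7  -4.4 -21.1]
(385, 500) [-18.6   4.7 -21.2]
(330, 575) [-35.9  -5.5 -20.7]
(380, 580) [-37.7   4.  -20. ]
(322, 575) [-36.   -7.  -20.6]
(405, 575) [-36.    8.7 -20.6]
```

```bash
python3 - <<'E'
from h import *
from scipy.spatial.transform import Rotation as Ro
m,B=chute([633.2,35.2,175],-3.1)
u,l,n=B.T
Rt=np.c_[u,-l,-n]
R0=Ro.from_euler('z',29.5,degrees=True).as_matrix()@np.diag([1,-1,-1.])
rv=Ro.from_matrix(Rt@R0.T).as_rotvec(degrees=True);print('rotvec',rv.round(2),np.linalg.norm(rv))
p0=np.array([527.5,287.0,255.3])
for s in (-60,-30,-10,0,12):
    T=m-s*u+37.2*u-12.7*n; print(s,T.round(1),'shift cm',((T-p0)/10).round(2))
print(u,n)
E
```

```text
rotvec [  9.25 -39.46 -31.25] 51.17627916862153
-60 [715.7  30.7 227.8] shift cm [ 18.82 -25.63  -2.75]
-30 [692.8  32.  208.5] shift cm [ 16.53 -25.5   -4.68]
-10 [677.5  32.8 195.6] shift cm [ 15.   -25.42  -5.97]
0 [669.8  33.2 189.2] shift cm [ 14.23 -25.38  -6.61]
12 [660.6  33.7 181.5] shift cm [ 13.31 -25.33  -7.38]
[ 0.76492347 -0.04142677  0.64278761] [-0.641847    0.03476119  0.76604444]
```

```bash
python3 -m pendant '[1,-4,-3,2,-2,2,1, 2,-8,-6,4,-5,4,1, 3.2,-13,-10,7,-8,5,1, 4.5,-19,-15,10,-11,5,1, 5.6,-24,-19,13,-14.5,5,1, 6.7,-29,-23,16,-18,5,1, 8,-34,-27,18,-22,5,1, 9.25,-39.5,-31.2,19,-25.6,4,1, 9.25,-39.5,-31.2,18.8,-25.6,1,1, 9.25,-39.5,-31.2,18.8,-25.6,-2.7,1, 9.25,-39.5,-31.2,18.8,-25.6,-2.7,1, 9.25,-39.5,-31.2,18.8,-25.6,-2.7,1, 9.25,-39.5,-31.2,18.8,-25.6,-2.7,1]' 40;python3 - <<'E'
from h import *
d=snap('wrist','w9');snap('scene','s9');snap('top','t9')
o=ctrl.get_obs();print(o['position'],o['tcp_rot'].round(3))
E
```

```text
t: 8.85
position: [716.3, 31.4, 229.5]
tcp_rot: [[0.763, -0.054, 0.644], [-0.042, -0.999, -0.034], [0.645, -0.001, -0.764]]
wrist_force: [0.6, -0.7, -0.2]
grip_width: 0.138
[717.515522    31.70596013 233.72143259] [[ 0.76  -0.054  0.648]
 [-0.041 -0.999 -0.034]
 [ 0.649 -0.001 -0.761]]
```

View pics/w9.png

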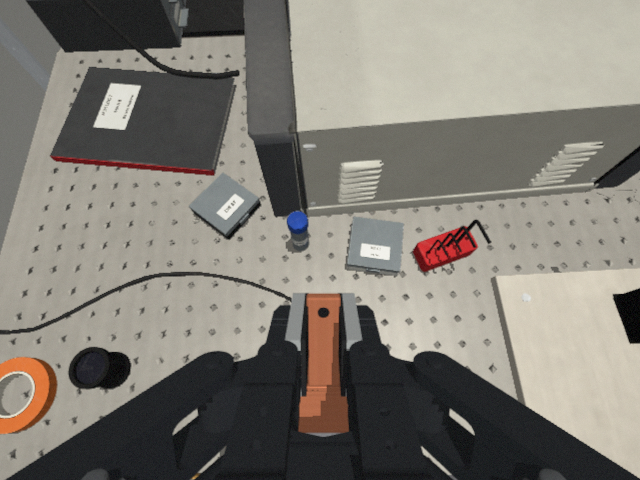

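View pics/s9.png

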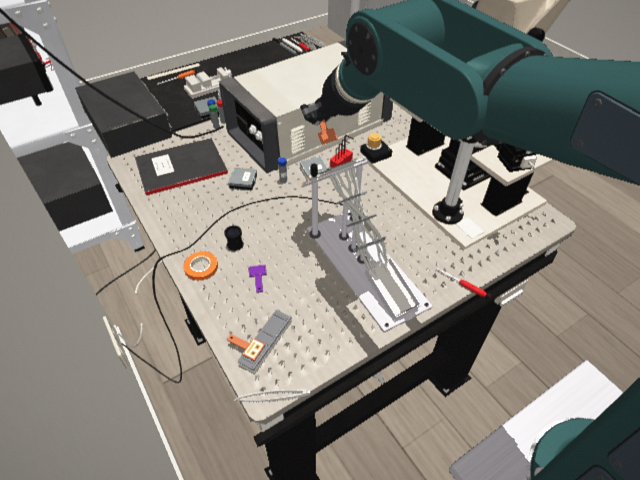

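View pics/t9.png

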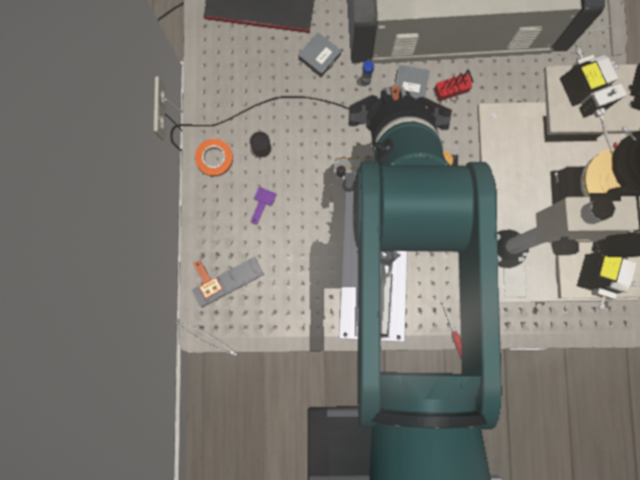

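```bash
python3 -m pendant '[0,0,0,0,0,0,1, 0,0,0,0,0,0,1, 0,0,0,0,0,0,1]'; python3 - <<'E'
from h import *
d=load('w9')
A=np.array([[0,-0.951,-0.311],[1,0.001,0],[0,-0.311,0.951]]);c=np.array([80.1,-.4,-142.9])
v,u=np.mgrid[0:480,0:640];z=d['z_map'];K=np.linalg.inv(d['mtx'])
P=(np.c_[u.ravel(),v.ravel(),np.ones(u.size)]@K.T)*z.reshape(-1,1);T=P@A.T+c
T=T[(z.ravel()>20)&(T[:,2]<5)&(np.abs(T[:,1])<120)]
for a in range(-130,5,10):
    m=(T[:,2]>=a)&(T[:,2]<a+10)
    if m.sum()>20: q=T[m];print(a,m.sum(),'y',np.percentile(q[:,1],[0.5,99.5]).round(0),'x',np.percentile(q[:,0],[0.5,99.5]).round(0))
o=ctrl.get_obs();print(o['position'])
m,B=chute([633.2,35.2,175],-3.1)
for nm,p in [('lock',[626.5,-36,222.5]),('knob',[613,106,226])]: print(nm,(B.T@(np.array(p)-m)).round(1))
E
```

```text
t: 9.25
position: [716.0, 31.3, 230.0]
tcp_rot: [[0.763, -0.054, 0.644], [-0.042, -0.999, -0.035], [0.645, -0.001, -0.764]]
wrist_force: [0.1, -0.3, -0.6]
grip_width: 0.137
-100 1063 y [-19.  19.] x [17. 21.]
-90 13668 y [-61.  60.] x [ 6. 18.]
-80 14626 y [-56.  55.] x [-6. 18.]
-70 8374 y [-50.  49.] x [-12.  18.]
-60 10325 y [-43.  42.] x [-11.  14.]
-50 3191 y [-37.  37.] x [-9. 14.]
-40 1536 y [-19.  19.] x [-10.  12.]
-30 1213 y [-19.  19.] x [-10.  12.]
-20 5867 y [-19.  18.] x [-49.  15.]
-10 343 y [-18.  18.] x [ 7. 12.]
[715.95023047  31.33484112 229.99282524]
lock [ 28.4 -71.5  38.2]
knob [14.4 69.6 54.5]
```

```bash
python3 -m pendant '[0,0,0,-1.3,0.05,-1.1,1, 0,0,0,-2.6,0.1,-2.3,1, 0,0,0,-3.85,0.15,-3.45,1, 0,0,0,-3.85,0.15,-3.45,1, 0,0,0,-3.85,0.15,-3.45,1, 0,0,0,-3.85,0.15,-3.45,1]'; python3 - <<'E'
from h import *
d=snap('wrist','w10');snap('scene','s10')
o=ctrl.get_obs();print(o['position']); crop('s10',270,100,420,220,4,'c13');crop('w10',160,260,480,480,2.4,'c14')
E
```

```text
t: 9.75
position: [678.1, 32.5, 195.6]
tcp_rot: [[0.763, -0.055, 0.645], [-0.042, -0.998, -0.035], [0.646, -0.001, -0.764]]
wrist_force: [0.1, 0.1, 0.9]
grip_width: 0.137
[678.35735797  32.44372696 195.9607607 ]
```

View pics/c13.png

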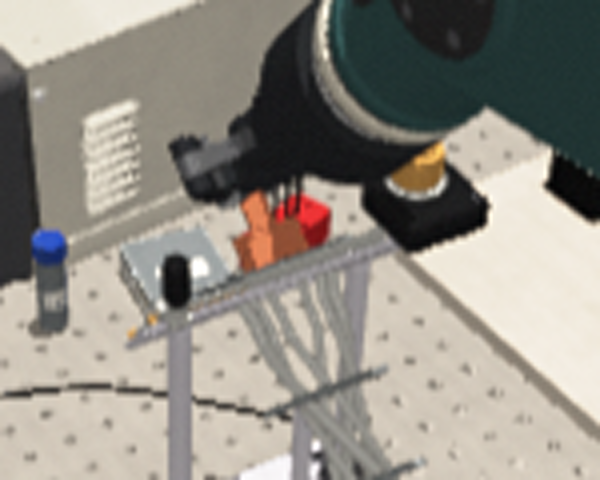

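View pics/c14.png

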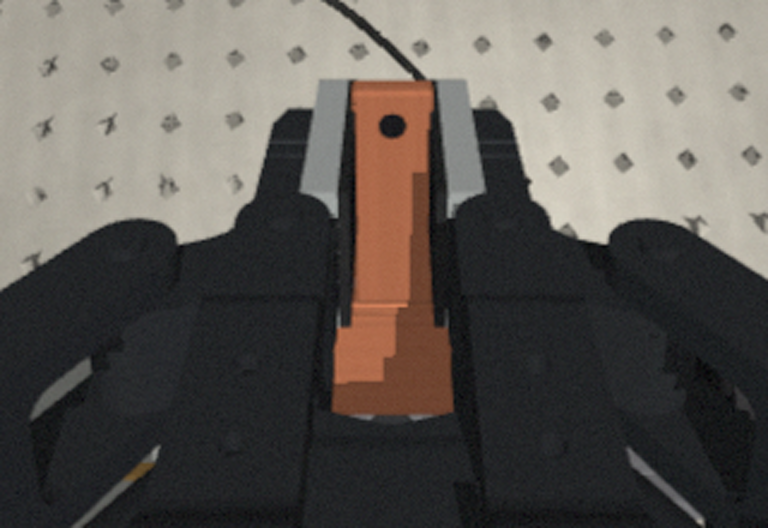

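```bash
python3 - <<'E'
from h import *
d=load('s10');m,B=chute([633.2,35.2,175],-3.1)
im=cv2.imread('pics/c13.png')
im=cv2.resize(cv2.imread('pics/s10.png')[120:200,300:400],None,fx=8,fy=8,interpolation=cv2.INTER_CUBIC)
def dr(P,col):
    q=((w2px(d,P)-[300,120]+.5)*8).astype(int);cv2.polylines(im,[q.reshape(-1,1,2)],True,col,1)
dr(m+np.array([[4,34,-19],[4,-34,-19],[4,-34,19],[4,34,19]])@B.T,(255,0,0))
dr(m+np.array([[4,22.5,-12],[4,-22.5,-12],[4,-22.5,12],[4,22.5,12]])@B.T,(0,255,0))
o=ctrl.get_obs();R=o['tcp_rot'];p=o['position']
T=np.array([-5.2,0,-15.2])+np.array([[20,-6.5,0],[20,6.5,0],[-20,6.5,0],[-20,17,0],[-44,17,0],[-44,-17,0],[-20,-17,0],[-20,-6.5,0]])
dr(p+T@R.T,(255,255,0))
cv2.imwrite('pics/c15.png',im)
h=p+R@np.array([-37.2,0,-12.7]);print('head in mouth frame',(B.T@(h-m)).round(1))
E
```

```text
head in mouth frame [10.9 -0.3 -0.5]
```

View pics/c15.png

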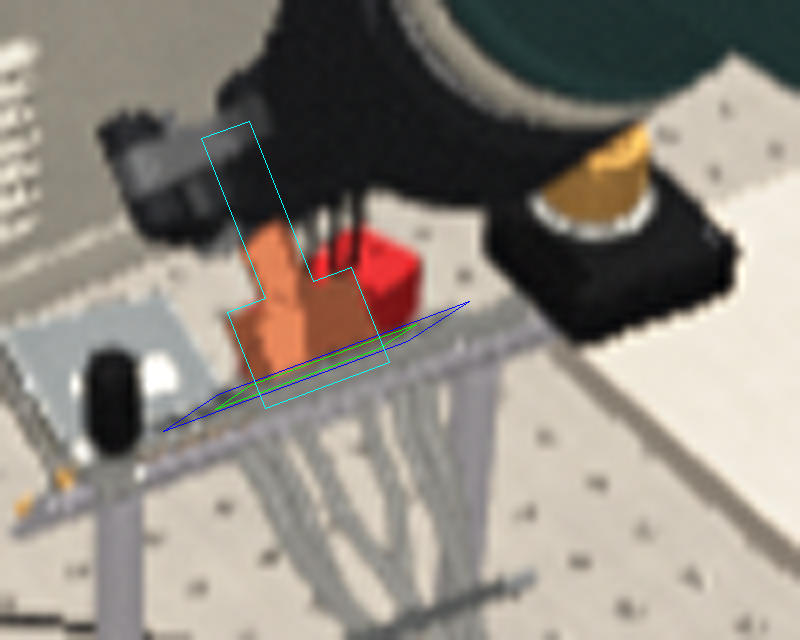

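```bash
python3 -m pendant '[0,0,0,-0.46,0.03,-0.38,1, 0,0,0,-0.92,0.05,-0.77,1, 0,0,0,-0.92,0.05,-0.77,1, 0,0,0,-0.92,0.05,-0.77,1]';python3 -m pendant '[0,0,0,-0.3,0.02,-0.25,1, 0,0,0,-0.61,0.03,-0.51,1, 0,0,0,-0.61,0.03,-0.51,1, 0,0,0,-0.61,0.03,-0.51,1]'
```

```text
t: 10.18
position: [667.2, 33.0, 185.3]
tcp_rot: [[0.765, -0.055, 0.642], [-0.042, -0.998, -0.035], [0.642, -0.001, -0.766]]
wrist_force: [0.0, 0.4, -1.3]
grip_width: 0.137
t: 10.52
position: [661.3, 33.4, 180.6]
tcp_rot: [[0.765, -0.055, 0.642], [-0.042, -0.998, -0.035], [0.643, -0.001, -0.766]]
wrist_force: [0.3, -0.3, -0.8]
grip_width: 0.138
```

```bash
python3 - <<'E'
from h import *
d=snap('scene','s11');crop('s11',290,110,400,200,7,'c16')
E
python3 -m pendant '[0,0,0,0,0,0,0.6, 0,0,0,0,0,0,0.6, 0,0,0,0,0,0,0.6, 0,0,0,0,0,0,0.6, 0,0,0,0,0,0,0.6, 0,0,0,0,0,0,0.6, 0,0,0,0,0,0,0.6, 0,0,0,0,0,0,0.6, 0,0,0,0,0,0,0.6, 0,0,0,0,0,0,0.6, 0,0,0,0,0,0,0.6, 0,0,0,0,0,0,0.6]'
python3 - <<'E'
from h import *
d=snap('scene','s12');crop('s12',290,110,450,330,2.7,'c17')
E
```

```text
t: 11.57
position: [661.7, 33.3, 181.0]
tcp_rot: [[0.764, -0.055, 0.642], [-0.042, -0.998, -0.035], [0.643, -0.001, -0.766]]
wrist_force: [-0.0, -0.3, -0.6]
grip_width: 0.402
```

View pics/c16.png

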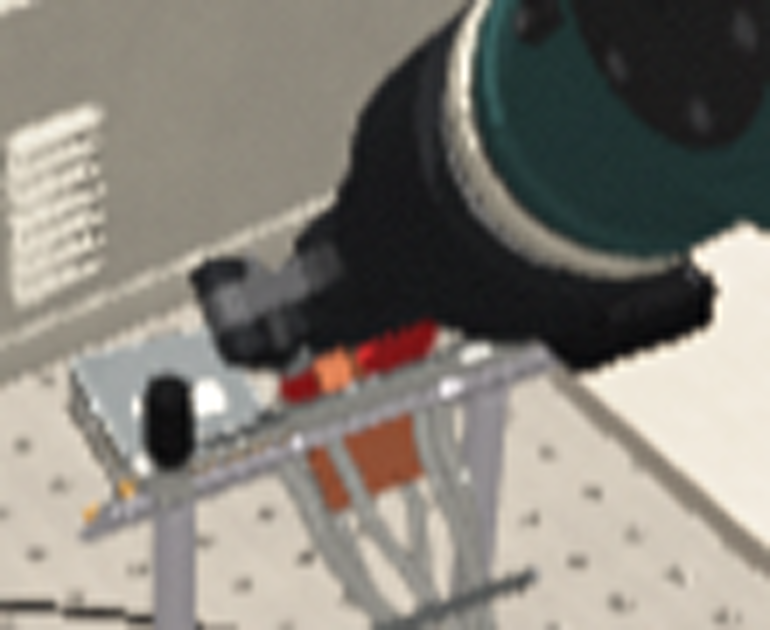

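View pics/c17.png

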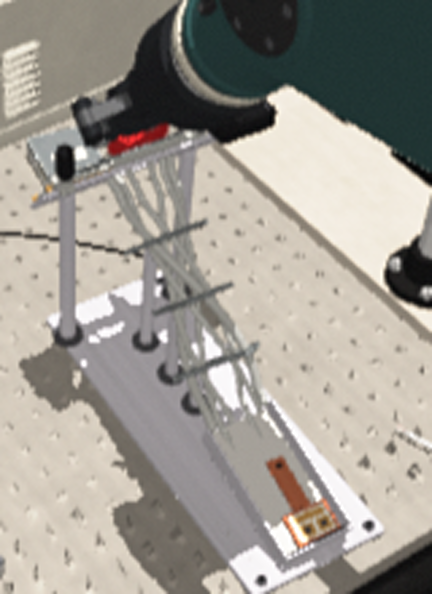

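```bash
python3 -m pendant '[0,0,0,1.5,-0.1,1.3,0.6, 0,0,0,3,-0.15,2.6,0.6, 0,0,0,4.5,-0.2,4,0.6, 0,0,0,4.5,-0.2,7,0.6, 0,0,0,4.5,-0.2,10,0.6, 0,0,0,4.5,-0.2,13,0.6, 0,0,0,3,-0.2,15,0.6, 0,0,0,3,-0.2,15,0.6, 0,0,0,3,-0.2,15,0.6]'
python3 - <<'E'
from h import *
d=snap('scene','s13');crop('s13',290,110,450,330,2.7,'c18');crop('s13',370,260,430,340,8,'c19');d=snap('top','t13')
E
```

```text
t: 12.37
position: [691.9, 31.3, 334.1]
tcp_rot: [[0.761, -0.055, 0.646], [-0.042, -0.998, -0.035], [0.647, -0.001, -0.763]]
wrist_force: [0.1, 0.6, -0.4]
grip_width: 0.398
```

View pics/s13.png

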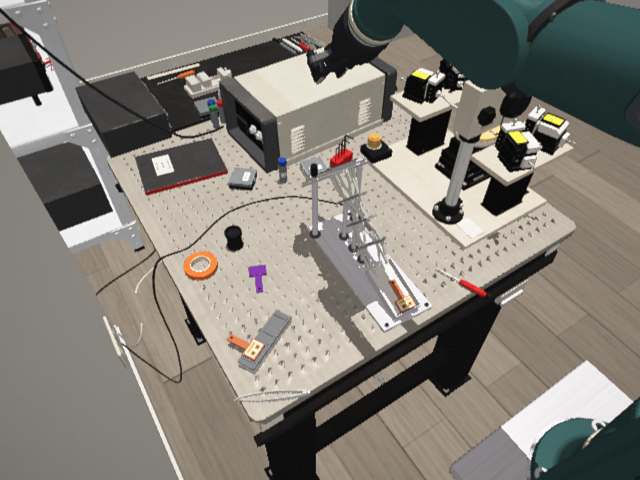

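View pics/c19.png

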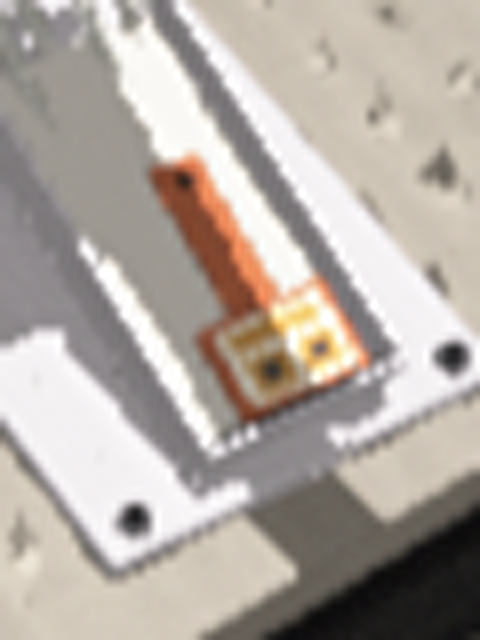

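View pics/t13.png

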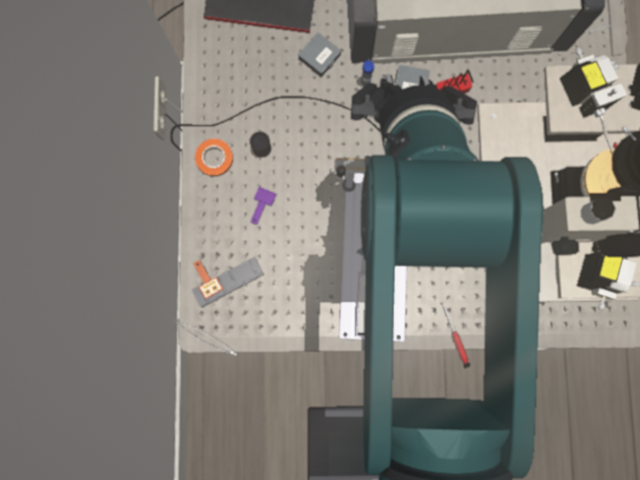

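```bash
python3 -m pendant '[0,0,0,0,0,0,0.6, 0,0,0,0,0,0,0.6, 0,0,0,0,0,0,0.6, 0,0,0,0,0,0,0.6, 0,0,0,0,0,0,0.6, 0,0,0,0,0,0,0.6]'; python3 -c "
from rig import ctrl
print(ctrl.hand_in())"
```

```text
t: 12.97
position: [691.7, 31.3, 330.7]
tcp_rot: [[0.765, -0.055, 0.642], [-0.042, -0.998, -0.035], [0.643, -0.001, -0.766]]
wrist_force: [0.1, -0.1, -0.2]
grip_width: 0.4
the job is handed in; nothing more can be done
None
```

The face-down plate went down the chute and now lies in the catch tray, device face up with its head at the rubber stop. I handed the job in at about 13 s.

- **Shutter:** I pushed it by its knob. It ran on past the 12 mm locking point at about 2 N, so it was not locked and I left the lock screw alone. It stopped against its end stop at about 8 N, with the mouth fully clear in the wrist picture.
- **Plate:** I gripped it by the tab, put the head about 12 mm into the mouth with no contact force, and let go. It slid down by itself.
- **Last checks:** The final pictures show the spare plate on the rest and the purple look-alike unmoved, and the arm clear of everything. The largest wrist force I read was about 8 N.
- **Small disagreements:** Pose readings taken just after fast moves were off by up to about 5 mm while the arm settled, so I used settled readings for the insertion. The chute position I fitted and the pictures agreed to within 1 to 3 mm.

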